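Check jars and gauges back in at the jeweller's bench

TASK

Check the bench stock back in: first raise the stock terminal's stiff screen by its yellow tab to about 60 degrees, and with it standing there put every alloy jar upright on a scan pad of its own, centred, its orange stripe facing straight at the scanner's window. Hang every ring gauge by its eye on a peg of the tool board (any peg, at any point in the job), and when all the jars are in place fold the screen down flat again. Leave the other things on the bench where they are.

Things in the scene. Friction and masses are not known exactly. Their poses are not given: they have to be found in the camera images.
- screen (a joint): opening angle of the stock terminal's fold-up screen, rad: 0 = folded flat on its base, 1.05 = 60 degrees, growing as its near edge swings up and away; starts between 0 and 0.15. Stiff friction hinge: the screen stays where it is left; about 4 N at the tab moves it
- screen_hinge (a point): point on the screen's hinge line, mid-width, at the far upper edge of the grey terminal base (150 x 180 x 40 mm high). Its axes are the terminal's: x points from the tab side to the hinge (away from the robot), y runs along the hinge line, z up. The screen is a black panel 150 long x 180 wide x 12 mm thick
- screen_tab (a point): grip point of the yellow tab sticking out 45 mm from the middle of the screen's near edge; tab 22 mm wide (along the hinge line), 12 mm thick. The point is mid-width, mid-thickness, 33 mm out from the screen's edge, 178 mm from the hinge line along the screen and 8 mm above it square to the screen; 48 mm above the bench when flat. x points along the screen to the hinge, y along the hinge line
- scanner: fixed jar scanner: white bar 290 long (y) x 40 deep x 50 mm high, dark window with red line on its near face at x = 75 mm. Origin on the bench under the middle pad; +x points from the pads to the window, y along the bar, z up. Three pads, blue 47 mm discs with white rims, centred at x = 0 and y = -95, 0, +95 mm, printed on a dark mat, flush with the bench
- peg1: middle of three steel pegs on the fixed upright plywood tool board (300 wide x 250 mm high): 9 mm thick, 60 mm long, round tip, flat brass collar. Origin at its root on the board's near face, 200 mm above the bench; z points out along the peg, 45 degrees up and towards the robot; y runs level along the board. The other two pegs are parallel, their roots 80 mm away along +y and -y
- jar0: squat clear jar (44 mm diameter, 56 mm high) with copper grain in its bottom and a white cap of 47 mm diameter (its top 16 mm), about 150 g. Origin at the centre of its underside, z up; +x points to its orange stripe. May be absent
- jar0_stripe (a point): middle of that jar's upright orange stripe (10 mm wide), on its side, 22 mm from the axis and 30 mm above its foot; an orange bar on the cap's top runs from the centre towards the same side
- jar1: squat clear jar (44 mm diameter, 56 mm high) with brass grain in its bottom and a white cap of 47 mm diameter (its top 16 mm), about 150 g. Origin at the centre of its underside, z up; +x points to its orange stripe. May be absent
- jar1_stripe (a point): middle of that jar's upright orange stripe (10 mm wide), on its side, 22 mm from the axis and 30 mm above its foot; an orange bar on the cap's top runs from the centre towards the same side
- jar2: squat clear jar (44 mm diameter, 56 mm high) with steel grain in its bottom and a white cap of 47 mm diameter (its top 16 mm), about 150 g. Origin at the centre of its underside, z up; +x points to its orange stripe. May be absent
- jar2_stripe (a point): middle of that jar's upright orange stripe (10 mm wide), on its side, 22 mm from the axis and 30 mm above its foot; an orange bar on the cap's top runs from the centre towards the same side
- gauge0: flat ring gauge, 8 mm thick, about 60 g: red handle 16 mm wide, from 51 mm behind the origin to 38 mm ahead, then a square steel eye plate 34 x 34 mm with a round 20 mm hole. Origin at the handle's underside, balance point 8 mm ahead, hole centre 55 mm ahead; +x points along the handle to the eye, z across the thickness. Starts lying flat. May be absent
- gauge0_eye (a point): centre of that gauge's eye hole, mid-thickness
- gauge1: flat ring gauge, 8 mm thick, about 60 g: green handle 16 mm wide, from 51 mm behind the origin to 38 mm ahead, then a square steel eye plate 34 x 34 mm with a round 20 mm hole. Origin at the handle's underside, balance point 8 mm ahead, hole centre 55 mm ahead; +x points along the handle to the eye, z across the thickness. Starts lying flat. May be absent
- gauge1_eye (a point): centre of that gauge's eye hole, mid-thickness
- gauge2: flat ring gauge, 8 mm thick, about 60 g: blue handle 16 mm wide, from 51 mm behind the origin to 38 mm ahead, then a square steel eye plate 34 x 34 mm with a round 20 mm hole. Origin at the handle's underside, balance point 8 mm ahead, hole centre 55 mm ahead; +x points along the handle to the eye, z across the thickness. Starts lying flat. May be absent
- gauge2_eye (a point): centre of that gauge's eye hole, mid-thickness
- wax_disc: orange wax disc, 38 mm across, 7 mm thick: a bystander to leave alone; origin at the centre of its underside
- brass_block: brass block 70 x 30 x 25 mm: a bystander to leave alone; origin at the centre of its underside
Mind the look-alikes: they are no part of the job. What is shaped like the jar2 but pink or turquoise is not meant. Leave any turquoise look-alike of the gauge0 alone.

How it is judged:
By the outcome, as a careful person would: the job done as asked, in the order asked, and still so for the second after the job is handed in, with the robot touching nothing.
Of jar0, jar1, jar2, gauge0, gauge1, gauge2 only 5 to 6 are there at a start; the rules pass over those that are not, and their reading is None.
At some moment in a run one of jar0, jar1, jar2 may be knocked a few centimetres aside while the robot is not near it.
It also fails if it takes over 210 s, if anything falls off the work surface, if the arm or the gripper's body presses on something with over 40 N, if the wrist force passes 120 N, or if a joint passes its speed limit or range.

ROBOT

A 6-joint arm with a two-finger parallel gripper is mounted at the origin on the work surface. World frame = base frame: x ahead of the robot, y to its left, z up, the work surface at z = 0. Lengths are in m, angles in degrees, forces in N, time in s.
With the tool pointing down it reaches from about 0.325 to 0.775 m from the base axis. Payload 5.5 kg.
Tool frame: the origin (TCP) lies at the centre of the arm's flange, where the gripper is bolted on; the fingertips stand 182 mm ahead of it and the grasp point (between the pads) lies 163 mm ahead of it; z points along the fingers, y is the line along which they close (so a half turn about z gives the same grasp; the last joint's range is limited). The gripper opens to 88 mm and grips with 3 to 60 N. Pads are 20 mm wide; open, the fingers measure 115 mm over their backs; the gripper's body (75 mm by 178 mm) begins 61 mm behind the grasp point.
Start: joints at [72.84, 5.22, 70.514, -0, 104.267, -3.249], TCP at [0.144, 0.582, 0.405] pointing down, gripper open.
Joint ranges: [-164.24, 164.24], [-49.07, 125.15], [9.68, 141.18], [-86.29, 266.29], [3.28, 154.24], [-151.56, 151.56]. Speed limits (degrees/s): [147.25, 147.25, 172.46, 180, 180, 180].

INTERFACE

Orientations are given as [roll, pitch, yaw] about the fixed x, y, z axes, in that order (R = Rz(yaw) Ry(pitch) Rx(roll)).
In Python, from station import r gives the robot as it stands. The module is installed in compiled form; this text tells all that it offers. Calls block until the motion is done:
- r.reach(position, orientation): joint-space move of the TCP to a pose.
- r.servo_line(position, rotation=None, speed=0.15): straight line of the TCP; rotation=None keeps the orientation; speed is the mean speed in m/s.
- r.move_joints(angles): joint-space move.
- r.let_go() and r.grab(squeeze=None): open the fingers fully, or close them until they stop; squeeze is the grip in N (None keeps the last).
- r.wait(seconds).
- r.inverse_kinematics(position, orientation): joint angles nearest the present ones, or None.
- r.sense(): the state.
- r.snapshot(name): name is "scene" or "top" or "wrist"; returns a dict with "frame" (384x512x3 uint8, red, green, blue), "fx", "fy", "cx", "cy" (pixels), "R" (3x3) and "t" (3): a world point X has camera coordinates R X + t. Camera axes: x right, y down, z forward; pixel columns grow to the right and rows downward; lengths in m; the calibration is good to about 2 mm. The wrist camera is an equidistant fisheye: a pixel r from the principal point sees the ray r / f radians off the axis. A picture is of the moment at which its call begins. There is no depth.
A pose or a line that the arm cannot do raises r.IKError and nothing moves.
- r.hand_in(): hands the job in; it is judged then, once.
The state is a dict: "clock": time; "joints": joint angles; "joint_vel": joint speeds; "joint_torque": joint torques, N m; "tcp_pos": TCP position; "orientation": TCP orientation; "contact_force": force on the tool from outside, world axes, zero at the start; "torque": the same for the moment, N m; "opening": finger opening in m; "gripper_force": force on a finger pad.
Only numpy, scipy, OpenCV 4.12 (cv2) and the standard library are available. Lean on these libraries where they do the work, as an engineer would, in place of code of your own. Each camera call takes 0.05 s, during which the arm holds its last target. There are 200 camera calls.

## Working session

There is one attempt and no reset: what is moved stays moved. The work goes in short steps, each a Python script; the robot and the scene stay as the last script left them, time stands still between calls to the robot, and variables do not carry over. Pictures are saved under pics/ and viewed, at most 14 in all, crops included, and the job is handed in when it is done.

```bash
mkdir -p pics; ls
python3 - <<'E'
from station import r
import cv2,numpy as np
for n in("scene","top"):
    s=r.snapshot(n); cv2.imwrite(f"pics/{n}0.png",cv2.resize(s["frame"][:,:,::-1],(800,600),interpolation=cv2.INTER_CUBIC))
    np.savez(f"{n}0.npz",**s)
    print(n,s["fx"],s["cx"],s["cy"],np.round(s["R"],3).tolist(),np.round(-s["R"].T@s["t"],3))
print(r.sense())
E
```

```text
pics
scene 427.286785336328 258.2379546984739 201.5488438535008 [[-0.806, 0.591, 0.002], [0.462, 0.632, -0.622], [-0.369, -0.501, -0.783]] [0.932 0.676 1.11 ]
top 464.6418180645577 265.8317056063318 192.51765955176666 [[0.026, -1.0, -0.001], [-0.994, -0.026, -0.111], [0.111, 0.004, -0.994]] [0.326 0.057 1.42 ]
{'clock': 0.1, 'joints': array([ 7.28391423e+01,  5.25895457e+00,  7.05726721e+01,  6.55997860e-04,
        1.04267229e+02, -3.24982041e+00]), 'joint_vel': array([-0.10573774,  0.02156401, -0.19236311,  0.05357441,  0.08085088,
       -0.04025169]), 'joint_torque': array([ 2.11503007e-03, -4.47855771e+01, -4.07570493e+01,  7.00137508e-02,
        2.84485461e-02, -1.10996493e-04]), 'tcp_pos': array([0.1442772 , 0.58245291, 0.40364076]), 'orientation': array([-1.79901340e+02, -6.23909463e-03,  1.66089118e+02]), 'contact_force': array([-0.33021241, -0.3085603 , -0.32383607]), 'torque': array([ 0.0555949 ,  0.03104154, -0.000399  ]), 'gripper_force': 0.0, 'opening': 0.08794489471757608}
```

View pics/scene0.png

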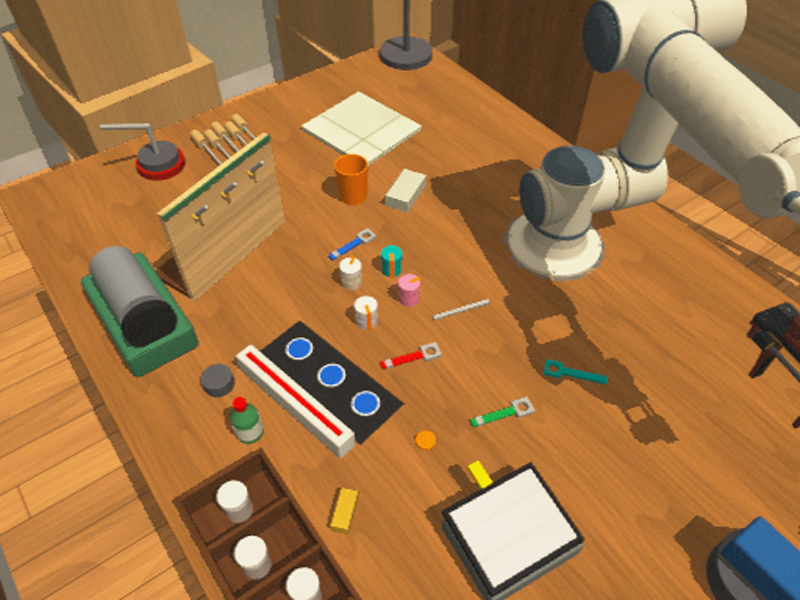

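View pics/top0.png

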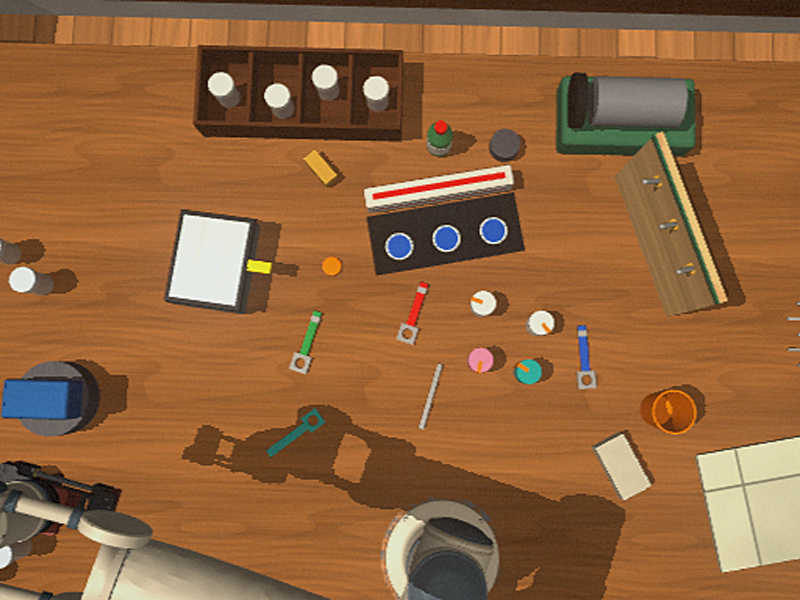

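Scene: two alloy jars, top view px (484,303) and (541,323), with pink and turquoise decoys below them. Three gauges: green (306,342), red (413,313), blue (585,357). Pads are at (400,246), (446,238), (493,230), the screen is at (210,260) with its tab at (260,267), and the pegs are at (651,182), (669,226), (685,269).

```bash
cat > h.py <<'E'
import numpy as np, cv2
from scipy.spatial.transform import Rotation as Ro
def ray(s,px,wrist=False):
    px=np.atleast_2d(px).astype(float)
    d=(px-[s["cx"],s["cy"]])/[s["fx"],s["fy"]]
    if wrist:
        th=np.linalg.norm(d,axis=1,keepdims=True); k=np.where(th>1e-9,np.sin(th)/np.maximum(th,1e-9),1)
        v=np.hstack([d*k,np.cos(th)])
    else: v=np.hstack([d,np.ones((len(d),1))])
    v=v@s["R"]; return -s["R"].T@s["t"], v/np.linalg.norm(v,axis=1,keepdims=True)
def plane(s,px,z,wrist=False):
    c,v=ray(s,px,wrist); return c+v*((z-c[2])/v[:,2])[:,None]
def tri(obs):  # [(s,px,wrist)]
    A=np.zeros((3,3));b=np.zeros(3)
    for s,p,w in obs:
        c,v=ray(s,p,w);P=np.eye(3)-np.outer(v[0],v[0]);A+=P;b+=P@c
    x=np.linalg.solve(A,b); return x,[np.linalg.norm(np.cross(ray(s,p,w)[1][0],x-ray(s,p,w)[0])) for s,p,w in obs]
def proj(s,X,wrist=False):
    c=np.atleast_2d(X)@s["R"].T+s["t"]
    if wrist:
        n=np.linalg.norm(c[:,:2],axis=1,keepdims=True);th=np.arctan2(n,c[:,2:]);d=c[:,:2]/np.maximum(n,1e-9)*th
    else: d=c[:,:2]/c[:,2:]
    return d*[s["fx"],s["fy"]]+[s["cx"],s["cy"]]
HSV=dict(red=(0,200,90,4,255,255),orange=(9,190,150,21,255,255),yellow=(26,180,150,34,255,255),green=(50,150,70,72,255,255),blue=(104,150,90,120,255,255))
def mask(s,col):
    h=cv2.cvtColor(s["frame"],cv2.COLOR_RGB2HSV);a=HSV[col];m=cv2.inRange(h,a[:3],a[3:])
    return m
def blobs(m,amin=6):
    n,l,st,c=cv2.connectedComponentsWithStats(m)
    return [(int(st[i,4]),c[i].round(2),st[i,:4].tolist(),l==i) for i in range(1,n) if st[i,4]>=amin]
E
python3 - <<'E'
from h import *
T=dict(np.load("top0.npz"));S=dict(np.load("scene0.npz"))
for n,s in(("top",T),("scene",S)):
    for c in HSV:
        print(n,c,[(a,p.tolist(),np.round(plane(s,p,0)[0,:2],3).tolist()) for a,p,_,_ in blobs(mask(s,c),8) if a<900])
E
python3 - <<'E'
from station import r
import cv2,numpy as np
s=r.snapshot("wrist");np.savez("w0.npz",**s)
print(s["fx"],s["cx"],s["cy"],s["R"].round(3).tolist(),-s["R"].T@s["t"])
q=r.sense();print(q["tcp_pos"],q["orientation"])
cv2.imwrite("pics/w0.png",s["frame"][:,:,::-1])
E
```

```text
top red [(53, [281.81, 81.09], [0.84, 0.021]), (291, [280.46, 118.43], [0.719, 0.023]), (13, [271.0, 182.0], [0.518, 0.048]), (103, [265.56, 197.43], [0.47, 0.063])]
top orange [(10, [204.4, 102.7], [0.764, 0.263]), (9, [199.89, 105.33], [0.755, 0.277]), (15, [205.6, 110.67], [0.738, 0.258]), (124, [211.85, 169.73], [0.551, 0.231]), (18, [304.44, 191.61], [0.491, -0.056]), (11, [507.82, 201.64], [0.476, -0.68]), (13, [349.15, 209.62], [0.439, -0.194]), (16, [306.19, 235.31], [0.357, -0.064]), (21, [333.38, 234.43], [0.362, -0.146]), (516, [430.81, 261.8], [0.287, -0.441])]
top yellow [(99, [165.48, 170.19], [0.546, 0.375])]
top green [(9, [202.33, 200.33], [0.456, 0.257]), (63, [197.21, 216.62], [0.405, 0.27])]
top blue [(156, [315.56, 147.21], [0.63, -0.088]), (154, [285.42, 152.3], [0.612, 0.005]), (154, [255.29, 157.36], [0.594, 0.098]), (10, [372.0, 209.5], [0.441, -0.264]), (98, [373.4, 226.0], [0.391, -0.268])]
scene red [(168, [103.68, 108.84], [0.628, -0.781]), (86, [260.22, 228.85], [0.469, 0.058]), (231, [188.42, 252.12], [0.695, -0.001]), (9, [244.89, 233.56], [0.518, 0.04
[... 333 characters left out ...]
, 0.226]), (8, [217.88, 313.88], [0.731, 0.218]), (9, [227.22, 319.33], [0.719, 0.246]), (45, [217.69, 336.67], [0.766, 0.271])]
scene yellow [(124, [307.12, 303.1], [0.512, 0.338])]
scene green [(98, [318.91, 264.99], [0.405, 0.266]), (13, [302.77, 270.0], [0.455, 0.251])]
scene blue [(56, [223.48, 157.02], [0.388, -0.274]), (119, [191.01, 222.55], [0.632, -0.092]), (130, [211.58, 239.47], [0.614, 0.002]), (139, [233.45, 257.52], [0.596, 0.095])]
297.3186396354542 252.7206097209937 187.76480430668568 [[0.241, 0.971, -0.003], [0.937, -0.232, 0.261], [0.253, -0.065, -0.965]] [0.07473452 0.59870792 0.38463445]
[0.1442719  0.58243447 0.40375059] [-1.79912070e+02 -4.17690599e-03  1.66087186e+02]
```

View pics/w0.png

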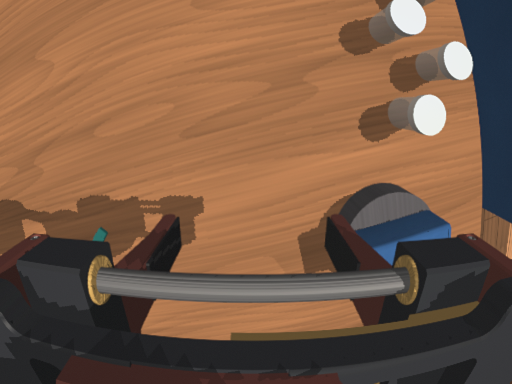

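Wrist view from the start pose shows only bystander jars at the upper right and the fingers along the bottom edge. Next I measure the screen.

```bash
python3 - <<'E'
from h import *
T=dict(np.load("top0.npz"));S=dict(np.load("scene0.npz"))
tab=tri([(T,blobs(mask(T,"yellow"),40)[0][1],0),(S,blobs(mask(S,"yellow"),40)[0][1],0)]);print("tab",tab)
Q=[]
for s,seed in((T,(135,168)),(S,(328,335))):
    h=cv2.cvtColor(s["frame"],cv2.COLOR_RGB2HSV); m=cv2.inRange(h,(0,0,140),(179,70,255))
    for a,p,b,l in blobs(m,500):
        if l[seed[1],seed[0]]:
            c=max(cv2.findContours(l.astype(np.uint8),0,2)[0],key=cv2.contourArea)
            ap=cv2.approxPolyDP(c,8,True)[:,0];print(a,ap.tolist());Q.append(ap.astype(float))
# match corners by coarse ground positions
P=[plane(s,q,0.055) for s,q in zip((T,S),Q)]
out=[]
for i,x in enumerate(P[0]):
    j=np.argmin(np.linalg.norm(P[1]-x,axis=1)); X,e=tri([(T,Q[0][i],0),(S,Q[1][j],0)]);out.append(X);print(X.round(4),np.round(e,4))
E
python3 - <<'E'
import numpy as np,cv2
T=dict(np.load("top0.npz"));S=dict(np.load("scene0.npz"))
a=cv2.resize(T["frame"][80:205,385:475,::-1],None,fx=4.4,fy=4.4,interpolation=cv2.INTER_CUBIC)
b=cv2.resize(S["frame"][80:195,95:190,::-1],None,fx=4,fy=4.,interpolation=cv2.INTER_CUBIC)
H=max(a.shape[0],b.shape[0]);f=lambda i:cv2.copyMakeBorder(i,0,H-i.shape[0],0,0,0)
cv2.imwrite("pics/pegs.png",np.hstack([f(a),f(b)]));print(a.shape,b.shape)
E
```

```text
tab (array([0.53669485, 0.3591018 , 0.06614043]), [np.float64(0.0010182848624809735), np.float64(0.0010182848624810247)])
2307 [[118, 137], [108, 189], [150, 195], [159, 143]]
3348 [[339, 300], [288, 328], [315, 375], [368, 344]]
[0.636  0.5082 0.0547] [0.002 0.002]
[0.4788 0.5293 0.0513] [0.002 0.002]
[0.4622 0.4014 0.0639] [0.0009 0.0009]
[0.6186 0.3823 0.0647] [0.0017 0.0017]
(550, 396, 3) (460, 380, 3)
```

View pics/pegs.png

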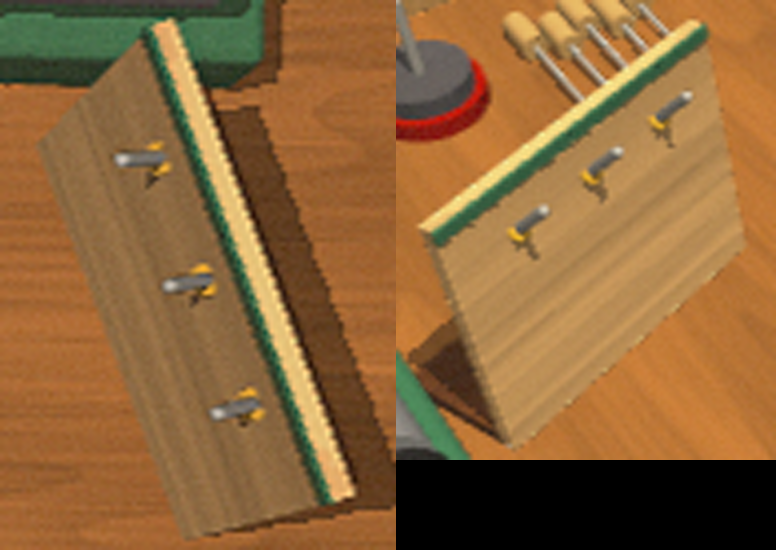

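Pegs crop: the tips are at top-crop px (122,159), (170,286), (217,413) and scene-crop px (545,210), (618,152), (687,97). The screen sits at about 0.075 rad. Next I plan the lift.

```bash
cat >> h.py <<'E'
G=0.163
def frame(yv,zv):
    zv=np.array(zv,float)/np.linalg.norm(zv);yv=np.array(yv,float);yv-=zv*(yv@zv);yv/=np.linalg.norm(yv)
    return np.column_stack([np.cross(yv,zv),yv,zv])
def pose(g,R): return np.array(g)-G*R[:,2], Ro.from_matrix(R).as_euler('xyz',degrees=True)
# screen
EX=np.array([.1305,.9914,0]);EX/=np.linalg.norm(EX);EY=np.array([-EX[1],EX[0],0]);H=np.array([.5588,.5288,.040]);UP=np.array([0,0,1.])
def tabpt(th,phi0,sgn):
    al=-EX*np.cos(th)+UP*np.sin(th);no=UP*np.cos(th)+EX*np.sin(th);phi=phi0-th
    return H+.178*al+.008*no, frame(sgn*EY,-UP*np.cos(phi)+EX*np.sin(phi))
E
python3 - <<'E'
from h import *
from station import r
T=dict(np.load("top0.npz"));S=dict(np.load("scene0.npz"))
t=np.array([(122,159),(170,286),(217,413)])/4.4+(385,80)-.5*(1-1/4.4)*0
u=np.array([(149,210),(222,152),(291,97)])/4+(95,80)
for a,b in zip(t,u): print("tip",tri([(T,a,0),(S,b,0)]))
for phi0 in(.5,.7,.9):
  for s in(1,-1):
    o=[]
    for th in(.075,.5,.8,1.05):
        g,R=tabpt(th,phi0,s)
        for back in(0,.08):
            j=r.inverse_kinematics(*pose(g-back*R[:,2],R)); o.append(None if j is None else np.round(j).tolist())
    print(phi0,s,o)
E
```

```text
tip (array([ 0.66854103, -0.31593254,  0.23814478]), [np.float64(0.00025460203304455005), np.float64(0.0002546020330444428)])
tip (array([ 0.59330116, -0.34421913,  0.23653476]), [np.float64(0.0005884400328460316), np.float64(0.0005884400328459432)])
tip (array([ 0.5183636 , -0.37071219,  0.23698938]), [np.float64(0.0006890799854175773), np.float64(0.0006890799854176535)])
0.5 1 [None, None, [32.0, 14.0, 71.0, -0.0, 94.0, -140.0], [32.0, 14.0, 64.0, -0.0, 102.0, -140.0], [40.0, 30.0, 49.0, -13.0, 113.0, -136.0], [41.0, 35.0, 35.0, -13.0, 123.0, -138.0], [45.0, 49.0, 24.0, -25.0, 131.0, -140.0], None]
0.5 -1 [[19.0, 3.0, 94.0, 23.0, 73.0, 22.0], [16.0, -2.0, 92.0, 22.0, 81.0, 22.0], [32.0, 14.0, 71.0, -0.0, 94.0, 40.0], [32.0, 14.0, 64.0, -0.0, 102.0, 40.0], [40.0, 30.0, 49.0, -13.0, 113.0, 44.0], [41.0, 35.0, 35.0, -13.0, 123.0, 42.0], [45.0, 49.0, 24.0, -25.0, 131.0, 40.0], None]
0.7 1 [None, None, [27.0, 8.0, 79.0, 9.0, 86.0, -145.0], [26.0, 6.0, 74.0, 10.0, 94.0, -145.0], [36.0, 22.0, 59.0, -4.0, 104.0, -137.0], [37.0, 24.0, 48.0, -4.0, 112.0, -137.0], [42.0, 38.0, 36.0, -15.0, 12
[... 172 characters left out ...]
], [26.0, 6.0, 74.0, 10.0, 94.0, 35.0], [36.0, 22.0, 59.0, -4.0, 104.0, 43.0], [37.0, 24.0, 48.0, -4.0, 112.0, 43.0], [42.0, 38.0, 36.0, -15.0, 120.0, 44.0], [44.0, 48.0, 14.0, -17.0, 133.0, 41.0]]
0.9 1 [None, None, None, None, [32.0, 14.0, 68.0, 4.0, 95.0, -140.0], [32.0, 14.0, 60.0, 5.0, 103.0, -140.0], [39.0, 29.0, 47.0, -6.0, 110.0, -135.0], [40.0, 33.0, 34.0, -7.0, 120.0, -136.0]]
0.9 -1 [[9.0, 1.0, 105.0, 50.0, 68.0, -1.0], [2.0, -6.0, 105.0, 48.0, 76.0, -0.0], [22.0, 3.0, 87.0, 20.0, 79.0, 28.0], [19.0, -1.0, 83.0, 20.0, 87.0, 28.0], [32.0, 14.0, 68.0, 4.0, 95.0, 40.0], [32.0, 14.0, 60.0, 5.0, 103.0, 40.0], [39.0, 29.0, 47.0, -6.0, 110.0, 45.0], [40.0, 33.0, 34.0, -7.0, 120.0, 44.0]]
```

Run:
```python
from h import *
from station import r
P0=.8
for b in (.18,.15,.12,.08):
    g,R=tabpt(.075,P0,-1)
    try: r.reach(*pose(g-b*R[:,2],R)); print("pre",b); break
    except r.IKError: pass
p,o=pose(g,R); r.servo_line(p,o,.12)
print(r.sense()["contact_force"].round(1)); r.grab(25); print(r.sense()["opening"],r.sense()["contact_force"].round(1))
for th in np.linspace(.075,1.05,9)[1:]:
    p,o=pose(*tabpt(th,P0,-1)); r.servo_line(p,o,.09)
q=r.sense();print(q["clock"],q["contact_force"].round(1),q["opening"])
r.let_go()
g,R=tabpt(1.05,P0,-1); r.servo_line(pose(g-.08*R[:,2],R)[0],None,.15)
for n in("scene","top"):
    s=r.snapshot(n);np.savez(n+"1.npz",**s)
cv2.imwrite("pics/s1.png",cv2.resize(s["frame"][100:260,60:400,::-1],None,fx=2.3,fy=2.3))
s=dict(np.load("scene1.npz"));T=dict(np.load("top1.npz"))
cv2.imwrite("pics/s1.png",cv2.resize(s["frame"][:,:,::-1],(768,576)))
B=[blobs(mask(x,"yellow"),20) for x in(T,s)];print([[(a,p) for a,p,_,_ in b] for b in B])
try: X,e=tri([(T,B[0][0][1],0),(s,B[1][0][1],0)]);print(X,e,np.arctan2(X[2]-.04,(H-X)@EX))
except Exception as ex: print(ex)
print(r.sense()["clock"])
```

```text
pre 0.18
[-0.4 -0.3 -0.2]
0.021570203459564133 [ 5.3  2.  -2.4]
9.35 [ 1.3 -1.5  4.5] 0.021836756179283483
[[], []]
list index out of range
11.2417
```

View pics/s1.png

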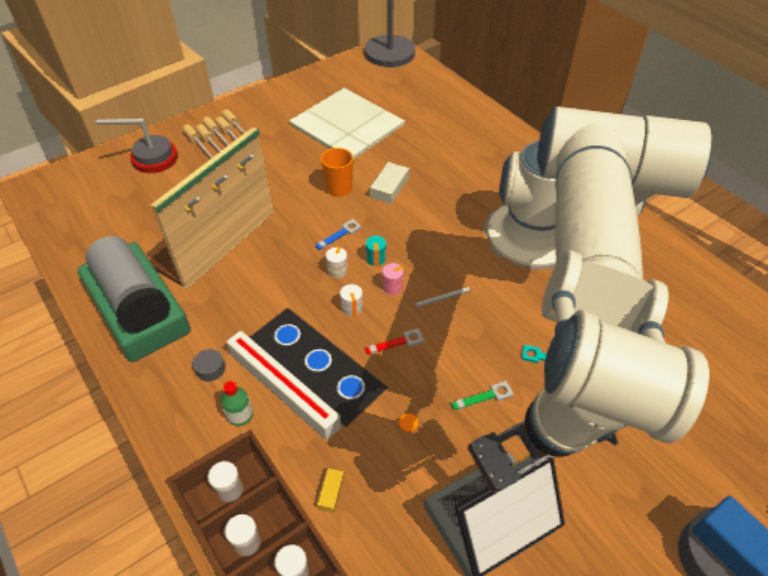

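The screen stands raised, with the arm just above it. Now I look from above the middle of the bench.

Run:
```python
from h import *
from station import r
q=r.sense(); r.servo_line(q["tcp_pos"]+[-.06,-.1,.06],None,.25)
r.reach([.36,-.02,.45],[180,0,0]); r.wait(.2)
s=r.snapshot("wrist");np.savez("w1.npz",**s)
for n in("scene","top"): np.savez(n+"2.npz",**r.snapshot(n))
cv2.imwrite("pics/w1.png",cv2.resize(s["frame"][:,:,::-1],(800,600)))
print(r.sense()["clock"],-s["R"].T@s["t"])
T=dict(np.load("top2.npz"));S=dict(np.load("scene2.npz"))
for c in HSV: print(c,[(a,p.tolist(),np.round(plane(s,p,0,1)[0,:2],4).tolist()) for a,p,_,_ in blobs(mask(s,c),20) if a<3000])
B=[blobs(mask(x,"yellow"),20) for x in(T,S)];print([[(a,p) for a,p,_,_ in b] for b in B])
X,e=tri([(T,B[0][0][1],0),(S,B[1][0][1],0)]);print(X,e,np.arctan2(X[2]-.04,(H-X)@EX))
```

```text
13.7833 [ 0.43125324 -0.02026952  0.43104839]
red []
orange []
yellow []
green []
blue [(449, [172.94, 7.82], [0.5907, 0.0978]), (57, [235.39, 1.09], [0.5955, 0.0047]), (38, [409.05, 110.18], [0.4415, -0.2671]), (297, [409.96, 142.48], [0.3899, -0.2725])]
[[], [(141, array([335.41, 311.46]))]]Traceback (most recent call last):
  File "<stdin>", line 12, in <module>
IndexError: list index out of range
```

View pics/w1.png

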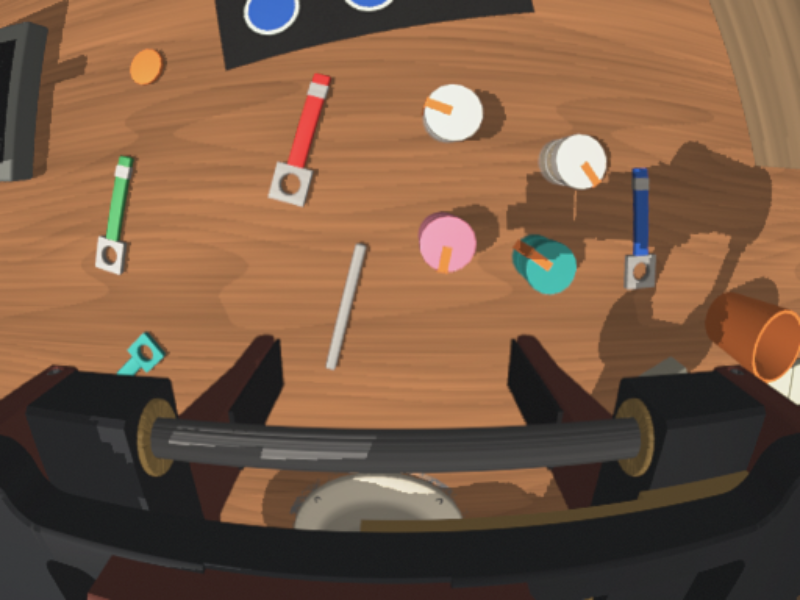

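Wrist view, 800x600 scale: red gauge eye (290,184), green (109,256), blue (641,270). Jar caps are at (453,112) and (580,162), with the pads at the top edge. Next I go over the jars and pads and refine.

```bash
cat >> h.py <<'E'
WH=dict(red=(0,150,90,5,255,255),orange=(8,110,120,20,255,255),green=(45,90,70,75,255,255),blue=(104,110,60,124,255,255))
def wmask(s,col):
    h=cv2.cvtColor(s["frame"],cv2.COLOR_RGB2HSV)
    if col=="white": return cv2.inRange(h,(0,0,130),(179,60,255))
    return cv2.inRange(h,WH[col][:3],WH[col][3:])
def caps(s,seeds,wrist=True):
    "cap centre and stripe yaw for coarse jar positions"
    out=[];w=wmask(s,"white");h=cv2.cvtColor(s["frame"],cv2.COLOR_RGB2HSV)
    o=cv2.inRange(h,(8,90,110),(22,255,255))
    for x,y in seeds:
        p=proj(s,[[x,y,.056]],wrist)[0];rp=np.linalg.norm(proj(s,[[x+.0235,y,.056]],wrist)[0]-p)
        best=min(blobs(w,60),key=lambda b:np.linalg.norm(b[1]-p))
        c=np.vstack(cv2.findContours(best[3].astype(np.uint8),0,cv2.CHAIN_APPROX_NONE)[0])
        hull=cv2.convexHull(c)[:,0]; X=plane(s,hull,.056,wrist)
        hm=cv2.fillConvexPoly(np.zeros(w.shape,np.uint8),hull,1)
        (cx,cy),_=cv2.minEnclosingCircle(X[:,:2].astype(np.float32)) ; rad=_
        ob=max(blobs(o&(hm*255),5),key=lambda b:b[0]);pts=np.argwhere(ob[3])[:,::-1]
        Y=plane(s,pts,.056,wrist)[:,:2];m=Y.mean(0);vx=np.linalg.svd(Y-m)[2][0]
        if vx@(m-[cx,cy])<0: vx=-vx
        d=m-[cx,cy]
        out.append(((cx,cy),rad,np.degrees(np.arctan2(vx[1],vx[0])),np.degrees(np.arctan2(d[1],d[0])),len(pts),best[0],m-0.0118*vx))
    return out
E
python3 - <<'E'
from h import *
from station import r
r.reach([.49,-.07,.42],[180,0,0]); r.wait(.2)
s=r.snapshot("wrist");np.savez("w2.npz",**s)
np.savez("top3.npz",**r.snapshot("top"));S=r.snapshot("scene");np.savez("scene3.npz",**S)
cv2.imwrite("pics/w2.png",s["frame"][:,:,::-1])
print(r.sense()["clock"],[(a,p,plane(s,p,0,1)[0,:2].round(4)) for a,p,_,_ in blobs(wmask(s,"blue"),100)])
for c in caps(s,[(.475,-.056),(.425,-.185)]): print(c)
for n in "0123":
  T=dict(np.load(f"top{n}.npz")) 
  try: print(n,caps(T,[(.475,-.056),(.425,-.185)],False))
  except Exception as e: print(e)
E
```

```text
14.7583 [(875, array([266.61,  57.74]), array([ 0.6316, -0.0893])), (844, array([197.05,  72.21]), array([0.6132, 0.0041])), (715, array([133.04,  89.87]), array([0.5947, 0.0975])), (362, array([380.85, 226.96]), array([ 0.3885, -0.2715]))]
((0.4821518063545227, -0.06633502244949341), 0.025651579722762108, np.float64(70.58360735279932), np.float64(81.17317694165568), 107, 1142, array([ 0.47999995, -0.0660604 ]))
((0.4525619447231293, -0.17265567183494568), 0.03120596893131733, np.float64(-136.70650205706758), np.float64(-143.79561938933037), 69, 1002, array([ 0.4453389 , -0.17613824]))
0 [((0.47676876187324524, -0.06499996036291122), 0.02478181943297386, np.float64(70.34456266067002), np.float64(62.13414208557873), 20, 181, array([ 0.47881372, -0.06473748])), ((0.4419936537742615, -0.17457090318202972), 0.025509269908070564, np.float64(-135.21184870024584), np.float64(-129.30798515281128), 19, 183, array([ 0.44277633, -0.1755309 ]))]
1 [((0.47676876187324524, -0.06499996036291122), 0.02478181943297386, np.float64(69.5413215690246), np.float64(61.18855040824222), 19, 181, array([ 0.47880371, -0.06485701])), ((0.44245168566703796, -0.17353732883930206), 0.02608783356845379, np.float64(-139.72320705309934), np.float64(-126.6040472196636), 20, 185, array([ 0.44392767, -0.17604193]))]
max() iterable argument is empty
3 [((0.4679701626300812, -0.043729089200496674), 0.047746188938617706, np.float64(126.56571392555313), np.float64(-152.16308195838027), 31, 330, array([ 0.45361827, -0.06449744])), ((0.43678566813468933, -0.19647520780563354), 0.048724494874477386, np.float64(39.72914299241334), np.float64(128.69435908020202), 27, 360, array([ 0.40391811, -0.17431342]))]
```

View pics/w2.png

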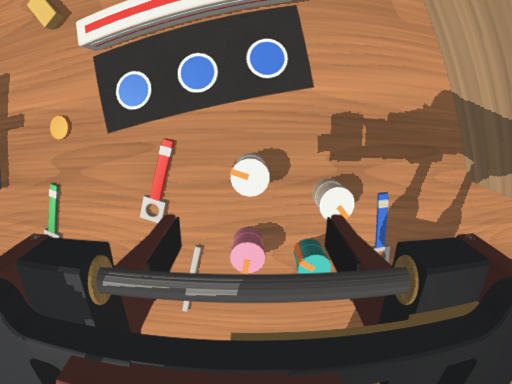

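Refined: jar A (.480,-.0655), yaw 70.5. Jar B (.4445,-.176), yaw -136.5. Scanner middle (.6132,.0039), yaw 11.1. I place jar A now.

```bash
cat >> h.py <<'E'
PAD0=np.array([.6132,.0039]);SY=11.1
def pad(k): a=np.radians(SY);return PAD0+k*.095*np.array([-np.sin(a),np.cos(a)])
def wrap(a): return (a+180)%360-180
def jar(r,xy,yaw,k,zg=.046):
    d=wrap(SY-yaw);xy=np.array(xy);tgt=pad(k);best=None
    for t in np.arange(-180,180,10):
        J=[r.inverse_kinematics([*p,zg+G],[180,0,wrap(a)]) for p,a in((xy,t+90),(xy,t),(tgt,t+d))]
        if any(j is None for j in J): continue
        c=max(abs(j[5]) for j in J)+.3*(abs(J[1][5]-J[0][5])+abs(J[2][5]-J[1][5]))
        if best is None or c<best[0]: best=(c,t)
    t=best[1];P=lambda p,z:[*p,z+G]
    r.let_go();r.reach(P(xy,.15),[180,0,wrap(t+90)]);r.servo_line(P(xy,zg),None,.15)
    r.grab(6);r.let_go();r.reach(P(xy,zg),[180,0,wrap(t)]);r.grab(15)
    print("open",r.sense()["opening"])
    r.servo_line(P(xy,.13),None,.2);r.reach(P(tgt,.13),[180,0,wrap(t+d)]);r.servo_line(P(tgt,zg+.004),None,.15);r.servo_line(P(tgt,zg+.0005),None,.03)
    print("F",r.sense()["contact_force"].round(1));r.let_go();r.servo_line(P(tgt,.16),None,.2);print(r.sense()["clock"])
E
python3 - <<'E'
from h import *
from station import r
jar(r,(.480,-.0655),70.5,1)
r.reach([.49,-.07,.42],[180,0,0]); r.wait(.2)
s=r.snapshot("wrist");np.savez("w3.npz",**s)
cv2.imwrite("pics/w3.png",s["frame"][:,:,::-1]);print(r.sense()["clock"],pad(1))
for c in caps(s,[pad(1),(.4445,-.176)]): print(c)
E
```

```text
open 0.04675211851318584
F [-0.6  0.5 -1.4]
26.05
27.1833 [0.59491041 0.0971228 ]
((0.5932645797729492, 0.08525468409061432), 0.03450925648212433, np.float64(12.150995722804748), np.float64(44.73209745733091), 81, 1207, array([0.59568022, 0.09659233]))
((0.4534777104854584, -0.17306548357009888), 0.030647384002804756, np.float64(-140.26927387501982), np.float64(-146.78798862237366), 69, 993, array([ 0.4458216 , -0.17647662]))
```

View pics/w3.png

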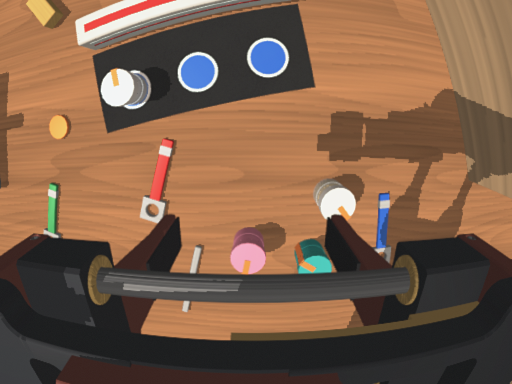

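Jar A stands on the +95 pad (118,88) with its bar pointing at the scanner. Jar B hasn't moved (338,203). I place B on the -95 pad and then look at it closely.

Run:
```python
from h import *
from station import r
jar(r,(.4448,-.176),-138,-1)
t=pad(0);r.reach([t[0]-.1,t[1],.36],[180,0,0]); r.wait(.2)
s=r.snapshot("wrist");np.savez("w4.npz",**s)
cv2.imwrite("pics/w4.png",s["frame"][:,:,::-1]);print(r.sense()["clock"],pad(1),pad(-1))
for c in caps(s,[pad(1),pad(-1)]): print(c)
print([(a,plane(s,p,0,1)[0,:2].round(4)) for a,p,_,_ in blobs(wmask(s,"blue"),100)])
```

```text
open 0.04623926529762155
F [-0.3  0.6 -1.1]
38.4917
41.0667 [0.59491041 0.0971228 ] [ 0.63148959 -0.0893228 ]Traceback (most recent call last):
  File "<stdin>", line 7, in <module>
  File "h.py", line 57, in caps
    ob=max(blobs(o&(hm*255),5),key=lambda b:b[0]);pts=np.argwhere(ob[3])[:,::-1]
ValueError: max() iterable argument is empty
```

View pics/w4.png

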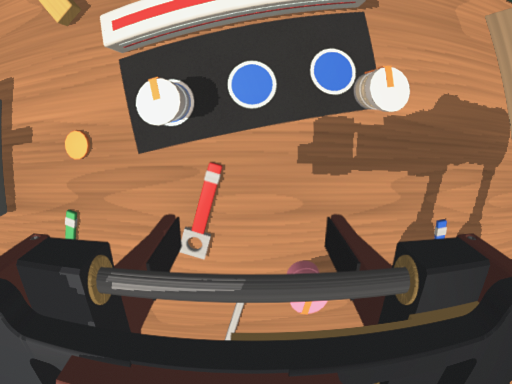

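Jar B was knocked off its pad and now sits to the right of it, cap at (389,90). I measure it again and re-place it.

Run:
```python
from h import *
from station import r
s=dict(np.load("w4.npz"))
p=plane(s,(389,90),.056,1)[0];print(p)
for c in caps(s,[p[:2],pad(1)]): print(c)
r.reach([p[0]-.1,p[1]+.01,.36],[180,0,0]); r.wait(.2)
s=r.snapshot("wrist")
c=caps(s,[p[:2]])[0];print(c)
jar(r,c[6],c[2],-1)
t=pad(-.3);r.reach([t[0]-.1,t[1],.36],[180,0,0]); r.wait(.2)
s=r.snapshot("wrist");np.savez("w5.npz",**s)
cv2.imwrite("pics/w5.png",s["frame"][:,:,::-1]);print(r.sense()["clock"],pad(1),pad(-1))
try:
  for c in caps(s,[pad(1),pad(-1)]): print(c)
except Exception as e: print(e)
```

```text
[ 0.60943959 -0.13528467  0.056     ]
((0.6101275682449341, -0.12793223559856415), 0.03188256546854973, np.float64(7.651936483299969), np.float64(-28.644628434625115), 132, 1678, array([ 0.61166078, -0.13672905]))
((0.5943319797515869, 0.08937127888202667), 0.030095651745796204, np.float64(12.197936950134428), np.float64(36.9371916001097), 145, 1940, array([0.59556793, 0.09647868]))
((0.6169957518577576, -0.11567796766757965), 0.04506431147456169, np.float64(9.362591842937022), np.float64(-67.45454519446605), 189, 2170, array([ 0.61306576, -0.13617628]))
open 0.046554225889807156
F [-0.  -0.2 -0.8]
51.7083
52.6167 [0.59491041 0.0971228 ] [ 0.63148959 -0.0893228 ]
((0.5940957069396973, 0.08715594559907913), 0.032278917729854584, np.float64(11.92395563517677), np.float64(42.64543338511956), 130, 1905, array([0.5954847 , 0.09663062]))
((0.627439558506012, -0.08532062917947769), 0.030006172135472298, np.float64(10.183238411612425), np.float64(-11.71466992098941), 161, 2087, array([ 0.6320932 , -0.09078007]))
```

View pics/w5.png

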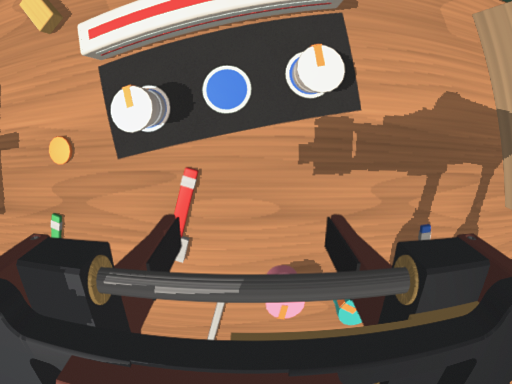

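Both jars are centred, at (132,108) and (320,70), with their bars towards the scanner. Next I measure gauges and pegs, using two wrist views facing the board.

```bash
cat >> h.py <<'E'
def gauge(s,col,hxy,wrist=True):
    m=wmask(s,col);p=proj(s,[[*hxy,.008]],wrist)[0]
    b=min([b for b in blobs(m,30)],key=lambda b:np.linalg.norm(b[1]-p))
    pts=np.argwhere(b[3])[:,::-1];Y=plane(s,pts,.008,wrist)[:,:2];c=Y.mean(0);v=np.linalg.svd(Y-c)[2][0]
    h=cv2.cvtColor(s["frame"],cv2.COLOR_RGB2HSV);w=cv2.inRange(h,(0,0,95),(179,75,255))
    best=None
    for a in blobs(w,25):
        q=plane(s,np.argwhere(a[3])[:,::-1],.008,wrist)[:,:2].mean(0);d=np.linalg.norm(q-c)
        if .03<d<.085 and (best is None or a[0]>best[0]): best=(a[0],q)
    e=best[1];x=(e-c)/np.linalg.norm(e-c);return e,np.degrees(np.arctan2(x[1],x[0])),b[0],best[0],np.linalg.norm(e-c),np.degrees(np.arctan2(v[1],v[0]))
# board from peg tips
TIP=np.array([[.66854,-.31593,.2381],[.5933,-.34422,.2365],[.51836,-.37071,.2370]])
BY=(TIP[0]-TIP[2])*[1,1,0];BY/=np.linalg.norm(BY)
BN=np.array([-BY[1],BY[0],0])           # out of board
BN=BN if BN@-TIP[1]>0 else -BN
PZ=(BN+UP)/2**.5;PX=(UP-BN)/2**.5       # out along peg; up along hung gauge
E
python3 - <<'E'
from h import *
from station import r
s=dict(np.load("w1.npz"));T=dict(np.load("top0.npz"))
for col,xy in(("green",(.405,.27)),("red",(.47,.063)),("blue",(.39,-.27))):
    for n,(i,w) in dict(w1=(s,True),top=(T,False)).items():
        try: print(col,n,gauge(i,col,xy,w))
        except Exception as e: print(col,n,e)
print("BY",BY,"BN",BN,np.linalg.norm(TIP[0]-TIP[1]),np.linalg.norm(TIP[1]-TIP[2]))
# IK check of hanging poses: gauge x=PX, grasp d behind eye
for k in range(3):
  for sg in(1,-1):
    R=frame(sg*BY,-PZ);o=[]
    for al in(.08,-.03):
        eye=TIP[k]+al*PZ; g=eye-.05*PX+PZ*.013
        j=r.inverse_kinematics(*pose(g,R));o.append(None if j is None else np.round(j).tolist())
    print(k,sg,o)
E
```

```text
green w1 (array([0.35924387, 0.28199715]), np.float64(161.9097028315322), 351, 280, np.float64(0.05056932533091524), np.float64(162.7583324579686))
green top (array([0.35774271, 0.28294001]), np.float64(164.5105443620086), 111, 95, np.float64(0.050275210433100105), np.float64(163.38524379312275))
red w1 (array([0.42106695, 0.07571975]), np.float64(162.97232712853457), 517, 444, np.float64(0.050553507423143684), np.float64(163.03436007012257))
red top (array([0.42037516, 0.07755245]), np.float64(163.22193336272622), 115, 94, np.float64(0.050240914832121515), np.float64(162.74259858956077))
blue w1 (array([ 0.34091791, -0.27144478]), np.float64(-175.92790093683433), 369, 320, np.float64(0.05042258428956937), np.float64(-175.39465632683786))
blue top (array([ 0.3405031 , -0.27084764]), np.float64(-175.01618448528654), 113, 102, np.float64(0.05080182817214372), np.float64(-175.59997230461818))
BY [0.93945324 0.34267711 0.        ] BN [-0.34267711  0.93945324  0.        ] 0.08039864240147342 0.0794856823585229
0 1 [[-4.0, -2.0, 85.0, -41.0, 79.0, -22.0], [-11.0, 4.0, 87.0, -41.0, 68.0, -22.0]]
0 -1 [None, None]
1 1 [[-8.0, -14.0, 96.0, -40.0, 77.0, -26.0], [-15.0, -7.0, 97.0, -39.0, 65.0, -26.0]]
1 -1 [None, None]
2 1 [[-13.0, -26.0, 105.0, -38.0, 76.0, -31.0], [-21.0, -17.0, 107.0, -37.0, 63.0, -32.0]]
2 -1 [[-13.0, -26.0, 105.0, -38.0, 76.0, 149.0], [-21.0, -17.0, 107.0, -37.0, 63.0, 148.0]]
```

Run:
```python
from h import *
from station import r
im=[]
R=frame(BY,-PZ)
for i,(a,b) in enumerate(((.12,.02),(.12,-.07))):
    g=TIP[1]+a*PZ+b*BY-.05*PX+.05*PX*0
    r.reach(*pose(g,R)); r.wait(.2); s=r.snapshot("wrist"); np.savez(f"p{i}.npz",**s)
    pr=proj(s,TIP,1);print(pr.round(1).tolist()); 
    y0=int(max(0,pr[:,1].min()-60));x0=int(max(0,pr[:,0].min()-60));c=s["frame"][y0:y0+150,x0:x0+266,::-1];print(x0,y0,c.shape)
    im.append(cv2.resize(c,(798,450) if c.shape[1]==266 else None,fx=3,fy=3)[:300])
    cv2.imwrite(f"pics/p{i}.png",s["frame"][:,:,::-1])
cv2.imwrite("pics/pp.png",np.hstack([cv2.resize(cv2.imread(f"pics/p{i}.png"),(400,300)) for i in(0,1)]))
print(r.sense()["clock"])
```

```text
[[315.3, 236.9], [233.0, 236.3], [154.4, 234.8]]
94 174 (150, 266, 3)
[[396.4, 234.0], [323.6, 235.7], [242.9, 236.8]]
182 174 (150, 266, 3)
55.2167
```

View pics/p0.png

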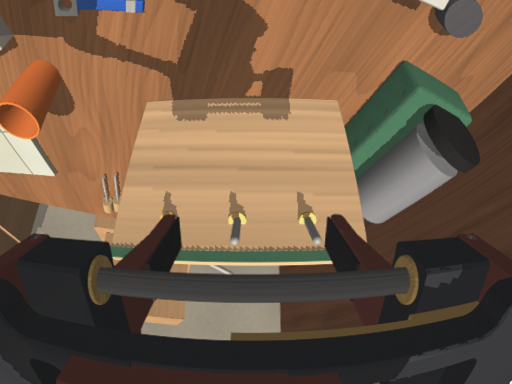

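The p0 view shows the middle peg tip at (234,241) and the +y peg tip at (317,240). That is about 3 mm higher than my estimate, so I triangulate again with it included.

Run:
```python
from h import *
T=dict(np.load("top0.npz"));S=dict(np.load("scene0.npz"));P=[dict(np.load(f"p{i}.npz")) for i in(0,1)]
t=np.array([(122,159),(170,286),(217,413)])/4.4+(385,80);u=np.array([(149,210),(222,152),(291,97)])/4+(95,80)
# tip detection: low-saturation blob near the projection in wrist views
for i,s in enumerate(P):
    h=cv2.cvtColor(s["frame"],cv2.COLOR_RGB2HSV);m=cv2.inRange(h,(0,0,60),(179,60,255))
    for k in range(3):
        p=proj(s,TIP[k:k+1],1)[0]
        c=[b for b in blobs(m,15) if np.linalg.norm(b[1]-p)<18 and b[0]<600]
        print(i,k,p.round(1),[(b[0],b[1],b[2]) for b in c])
for k,q in((0,(317.5,240.5)),(1,(234.5,241))):
    X,e=tri([(T,t[k],0),(S,u[k],0),(P[0],q,1)]);d=X-TIP[k];print(k,X.round(4),np.round(e,4),"PX,BY,PZ",[round(float(d@a),4) for a in(PX,BY,PZ)])
```

```text
0 0 [315.3 236.9] [(207, array([312.5 , 231.28]), [305, 218, 16, 27])]
0 1 [233.  236.3] [(193, array([235.28, 231.75]), [230, 218, 10, 27])]
0 2 [154.4 234.8] []
1 0 [396.4 234. ] [(219, array([389.12, 228.58]), [377, 216, 25, 25])]
1 1 [323.6 235.7] [(160, array([319.44, 229.19]), [313, 218, 13, 26])]
1 2 [242.9 236.8] [(206, array([244.29, 231.93]), [240, 218, 9, 28])]
0 [ 0.6688 -0.3142  0.2413] [0.0015 0.0012 0.0013] PX,BY,PZ [0.0012, 0.0008, 0.0034]
1 [ 0.5937 -0.3423  0.2403] [0.0018 0.0016 0.0016] PX,BY,PZ [0.0015, 0.0011, 0.0039]
```

```bash
cat >> h.py <<'E'
TIPC=TIP+.0025*PX+.0009*BY+.004*PZ
D=.050
def hang(r,eye,a,k):
    ar=np.radians(a);x=np.array([np.cos(ar),np.sin(ar)]);g=np.array([*(np.array(eye)-D*x),.021]);o=[180,0,wrap(a+180)]
    R=frame(BY,-PZ);P=lambda s:pose(TIPC[k]-D*PX+.017*PZ+s*PZ,R)
    r.let_go();r.reach(g+[0,0,G+.10],o);r.servo_line(g+[0,0,G],None,.15)
    print("F",r.sense()["contact_force"].round(1));r.grab(25);print("open",r.sense()["opening"])
    r.servo_line(g+[0,0,G+.20],None,.25);r.reach(*P(.10));r.servo_line(P(.02)[0],None,.15);r.wait(.2)
    F0=r.sense()["contact_force"]
    for s in(.008,0,-.008,-.016,-.024,-.032,-.038):
        r.servo_line(P(s)[0],None,.05);f=r.sense()["contact_force"]-F0;print(s,f.round(1))
        if np.linalg.norm(f)>8: print("CONTACT");return False
    r.let_go();r.wait(.3);r.servo_line(P(.06)[0],None,.15);print(r.sense()["clock"]);return True
E
python3 - <<'E'
from h import *
from station import r
ok=hang(r,(.3407,-.2711),-175.5,1)
R=frame(BY,-PZ)
g=TIP[1]+.12*PZ+.02*BY-.05*PX
if ok: r.reach(*pose(g,R))
r.wait(.2);s=r.snapshot("wrist");cv2.imwrite("pics/h1.png",s["frame"][:,:,::-1]);print(r.sense()["clock"])
E
```

```text
F [ 0.6 -0.1 -0.1]
open 0.01557135102955052
0.008 [-0.3 -0.4  0.5]
0 [-0.6  0.4  0.6]
-0.008 [-0.8  1.1  0.1]
-0.016 [-1.5  0.9  0.5]
-0.024 [0.2 0.1 1.2]
-0.032 [-0.1  0.1 -0.4]
-0.038 [-0.5  2.5  0.1]
66.05
66.5917
```

View pics/h1.png

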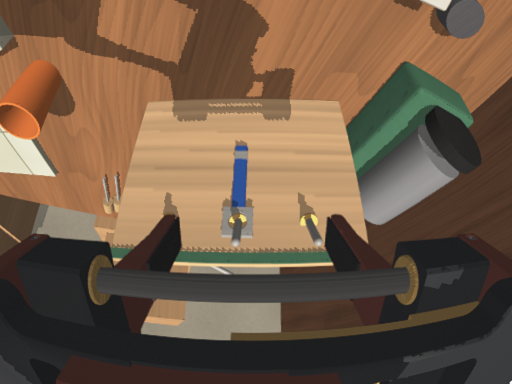

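The blue gauge hangs on the middle peg, eye at (237,220). Now red goes on peg 0 and green on peg 2.

Run:
```python
from h import *
from station import r
if hang(r,(.4207,.0766),163.1,0):
    q=r.sense()["tcp_pos"];r.servo_line(q+.06*PZ,None,.2)
    if hang(r,(.3585,.2825),163.2,2):
        q=r.sense()["tcp_pos"];r.servo_line(q+.06*PZ,None,.2)
        r.reach(*pose(TIP[1]+.16*PZ+.02*BY-.05*PX,frame(BY,-PZ)))
r.wait(.2);s=r.snapshot("wrist");S=r.snapshot("scene")
cv2.imwrite("pics/h2.png",np.hstack([cv2.resize(x["frame"][:,:,::-1],(400,300)) for x in(s,S)]));print(r.sense()["clock"])
```

```text
F [ 0.7  0.3 -0.2]
open 0.015817856764292548
0.008 [-0.5  0.7  0.3]
0 [-0.2 -0.  -0.9]
-0.008 [-0.2  0.2 -0.4]
-0.016 [-0.4  0.2 -0.7]
-0.024 [-0.5  0.6 -1.8]
-0.032 [-0.4  1.2 -0.9]
-0.038 [-0.   2.2 -0.9]
79.0583
F [-0.4  0.   0.3]
open 0.015567246119829452
0.008 [ 1.   0.3 -0.7]
0 [-0.2  0.5 -2.7]
-0.008 [-0.3 -0.1 -1.2]
-0.016 [-0.7  0.5 -1.2]
-0.024 [-1.3  0.3 -1.7]
-0.032 [-0.8  0.5 -0.6]
-0.038 [-0.1  2.  -1.1]
92.7833
94.0167
```

View pics/h2.png

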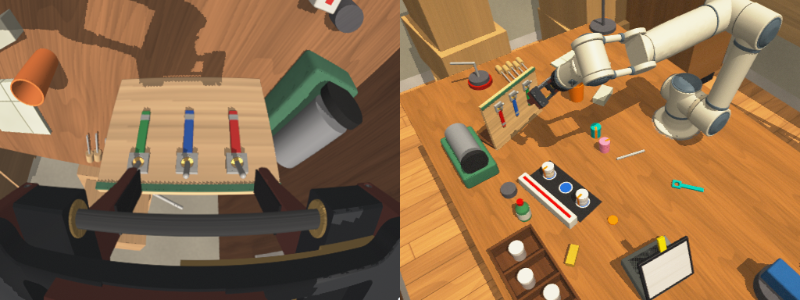

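All three gauges hang at (142,160), (187,160), (235,160), and both jars are still on their pads. I recheck the jars and the screen angle numerically, then fold the screen down.

Run:
```python
from h import *
from station import r
t=pad(0);r.reach([t[0]-.1,t[1],.38],[180,0,0]); r.wait(.2)
s=r.snapshot("wrist")
for k,c in zip((1,-1),caps(s,[pad(1),pad(-1)])): print(pad(k),c[6],c[2],c[3])
def ang():
    T=r.snapshot("top");S=r.snapshot("scene");B=[blobs(mask(x,"yellow"),20) for x in(T,S)]
    print([[(a,p) for a,p,_,_ in b] for b in B])
    if all(B): X,e=tri([(T,B[0][0][1],0),(S,B[1][0][1],0)]);print("screen",X,np.round(e,4),np.arctan2(X[2]-.04,(H-X)@EX)-.06)
ang()
P0=.8;g,R=tabpt(1.05,P0,-1);p,o=pose(g-.08*R[:,2],R)
r.let_go();r.reach(p+[-.06,-.1,.06],o);ang();r.servo_line(p,None,.2);r.servo_line(pose(g,R)[0],None,.1)
r.grab(25);q=r.sense();print(q["opening"],q["contact_force"].round(1))
for th in list(np.linspace(1.05,0.05,9)[1:])+[0.,-.006]:
    p,o=pose(*tabpt(th,P0,-1));r.servo_line(p,o,.09)
q=r.sense();print(q["contact_force"].round(1),q["opening"]);r.let_go()
g,R=tabpt(0,P0,-1);r.servo_line(pose(g-.12*R[:,2],R)[0],None,.15)
r.reach([.36,-.02,.45],[180,0,0]);ang();S=r.snapshot("scene");s=r.snapshot("top")
cv2.imwrite("pics/f.png",np.hstack([cv2.resize(x["frame"][:,:,::-1],(400,300)) for x in(s,S)]));print(r.sense()["clock"])
```

```text
[0.59491041 0.0971228 ] [0.59538425 0.0965567 ] 11.480224936089293 35.43391146341483
[ 0.63148959 -0.0893228 ] [ 0.63212297 -0.09071549] 9.319498644303717 -19.35425777794832
[[], [(145, array([335.31, 311.42]))]]
[[], [(124, array([335.52, 311.99]))]]
0.021657785279883976 [-0.7 -0.7  0.3]
[ 5.   2.6 -1.1] 0.02192253899861496
[[(103, array([166.7, 171. ]))], [(121, array([306.34, 304.83]))]]
screen [0.53653293 0.35798338 0.0534116 ] [0.0013 0.0013] 0.01769921228724662
109.5167
```

View pics/f.png

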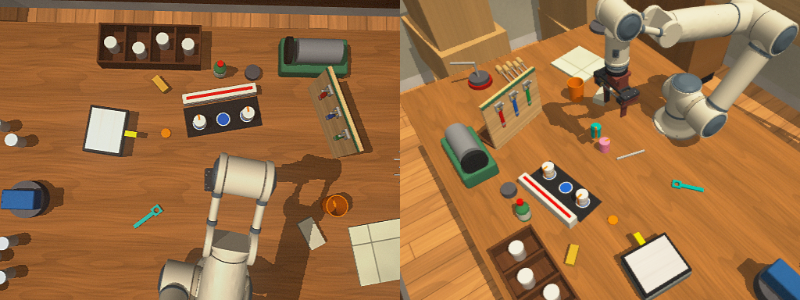

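The screen is down, and the tab's top face at z≈53 mm matches flat. I give it a light confirming press on the tab and hand in.

Run:
```python
from h import *
from station import r
g=H-.174*EX; R=frame(EY,-UP)
best=[x for x in (1,-1) if r.inverse_kinematics([g[0],g[1],.27],Ro.from_matrix(frame(x*EY,-UP)).as_euler('xyz',degrees=True)) is not None]
o=Ro.from_matrix(frame(best[-1]*EY,-UP)).as_euler('xyz',degrees=True)
r.grab(5);r.reach([g[0],g[1],.30],o);r.servo_line([g[0],g[1],.182+.062],None,.12);r.wait(.3);F0=r.sense()["contact_force"][2]
for z in np.arange(.060,.0475,-.001):
    r.servo_line([g[0],g[1],.182+z],None,.02);f=r.sense()["contact_force"][2]-F0
    if f>9: break
print(z,f);r.servo_line([g[0],g[1],.33],None,.15)
r.reach([.36,-.02,.45],[180,0,0]);r.wait(.5)
T=r.snapshot("top");S=r.snapshot("scene");B=[blobs(mask(x,"yellow"),20) for x in(T,S)];print(tri([(T,B[0][0][1],0),(S,B[1][0][1],0)]),r.sense()["clock"])
print(r.hand_in())
```

```text
0.05199999999999999 11.339879294772587
(array([0.53645618, 0.35769006, 0.0519973 ]), [np.float64(0.0013517387738534482), np.float64(0.0013517387738534328)]) 118.6333
the job is handed in; nothing more can be done
None
```

Job handed in at about 119 s: both jars present are on their own scan pads facing the scanner (one was knocked off and re-placed), all three gauges hang on pegs, and the screen is folded flat again; the raised 60° angle was commanded with the tab gripped but not measured by camera.

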